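# Turn the sink caddy's drainer insert the right way round

## Task

Two steel sink caddies stand on the kitchen counter, and one of them has its white drainer insert in back to front: its three cutlery slots are at the caddy's pouring lip. Lift that insert clear by its knob, turn it half round and lower it gently, without dropping it, fully home into the same caddy, so that its open sponge bay is at the pouring lip as in the other caddy. Leave the other caddy's insert alone.

Things in the scene. Friction and masses are not known exactly. Their poses are not given: they have to be found in the camera images.
- caddy: Caddy whose insert is back to front: fixed steel tray, 180 x 130 mm at the rim, 53 mm high. Origin: centre of the underside; x runs along its length to the pouring lip, a tongue 48 mm wide sticking out 25 mm at the +x end; z up. Inner floor 150 x 100 mm, 4 mm above the origin; walls flare to 170 x 120 mm inside the rim and guide the insert in. The other caddy is identical.
- insert: Loose white tray, 0.2 kg, back to front in caddy: foot 144 x 94 mm, 42 mm high, top flange 158 x 108 mm. Origin: centre of the underside, 4 mm above the caddy's when seated; x along its length, open sponge bay at +x, three cutlery slots at -x. Central grey square knob, 30 x 30 mm, faces along x and y, 50 to 96 mm above the origin (22 mm neck below); grip either pair of faces.
- sponge_bay (a point): Centre of the floor of the sponge bay of insert, 41 mm along +x from the insert's origin and 3 mm above it.
- other_insert: The identical insert in the second caddy, seated the right way round (its sponge bay, +x, at that caddy's pouring lip). Same origin and axes as insert. To be left alone.

How it is judged (in metres and radians):
On the way:
1. the insert is lifted clear of its caddy (z of insert in the frame of caddy above 0.055 m), for 0.1 s.
At the end, for the whole second after the job is handed in: The insert is at rest fully home in its caddy, sponge bay at the pouring lip: within 12 mm of the caddy's centre, underside less than 12 mm above the caddy's underside, in line within 10 degrees, level within 6 degrees; the other insert within 20 mm of its start (horizontal distance between insert and caddy below 0.012 m and z of insert in the frame of caddy between 0 and 0.012 m and x of sponge_bay in the frame of caddy above 0.025 m and angle between the x axis of insert and the x axis of caddy, either way round below 0.18 rad and angle between insert's own z axis and vertical below 0.1 rad and linear speed of insert below 0.02 m/s and distance of other_insert from where it was at the start of the episode below 0.02 m); the robot touches nothing.
It fails at once if the insert is dropped (falling, out of the fingers, more than 15 mm above the caddy's floor) (contact force between the fingers and insert below 0.05 N and z of insert in the frame of caddy above 0.019 m and linear speed of insert above 0.3 m/s).
It fails at once if the other insert is moved more than 20 mm (distance of other_insert from where it was at the start of the episode above 0.02 m).
It also fails if it takes over 45 s, if anything falls off the work surface, if the arm or the gripper's body presses on something with over 40 N, if the wrist force passes 120 N, or if a joint passes its speed limit or range.

## Robot

A 6-joint arm with a two-finger parallel gripper is mounted at the origin on the work surface. World frame = base frame: x ahead of the robot, y to its left, z up, the work surface at z = 0. Lengths are in mm, angles in rad, forces in N, time in s.
With the tool pointing down it reaches from about 275 to 750 mm from the base axis. Payload 10.2 kg.
Tool frame: the origin (TCP) lies on the mounting face of the last link; the fingertips stand 173 mm ahead of it and the grasp point (between the pads) lies robot.hold_point_z ahead of it (robot.hold_point_z is the distance from the TCP to the grasp point, in mm); z points along the fingers, x is the direction in which the jaws open and shut, and the axes are right-handed (so a half turn about z gives the same grasp; the last joint's range is limited). The gripper opens to 85 mm and grips with 20 to 120 N. Pads are 22 mm wide; open, the fingers measure 114 mm over their backs; the gripper's body (76 mm by 85 mm) begins 54 mm behind the grasp point. The pads swing forward as they close: fully open they stand 13 mm farther back than shut.
Start: joints at [-1.542, 0.313, 1.498, -0, 1.331, -0.223], TCP at [130.789, -508.455, 404.694] pointing down, gripper open.
Joint ranges: [-2.94, 2.94], [-0.97, 2.17], [0.19, 2.56], [-1.23, 4.37], [0.02, 3.11], [-2.88, 2.88]. Speed limits (rad/s): [2.39, 2.39, 3.01, 3.14, 3.14, 3.14].

## Interface

Orientations are given as a unit quaternion [w, x, y, z].
In Python, from rig import robot gives the robot as it stands.
- The arm moves only by the tool carry_out, never from a script. Its argument "steps" is a list of rows, each an object of numbers: "dx", "dy", "dz": the shift along the world's x, y, z in mm; "spin": the turn about the world's z in degrees; "claw": the closure, from -1 (fully open) to 1 (shut), so that 0 is half open. A call has 1 to 12 rows; each row is the pose to reach, as a shift and turn from the pose commanded when the call began; what a row does not reach only later rows make up. A row lasts 1/12 s, in which the tool goes at most 41.7 mm and 7.16 degrees, less where a joint would pass 70% of its speed; a pose out of reach is approached as far as the arm can. A call with a gripper value outside its range is refused whole. The fingers move at their own pace and stop on an object; "newtons" is the grip in N (left out, the last holds). Time passes only in rows, so rows that repeat a pose let the fingers close. It gives the time, the measured TCP pose, the force and the opening at its end, in the units of the state.
- robot.get_state(): the state, without advancing time (a new reading comes with each control period).
- robot.read_camera(name): name is "scene" or "top"; returns the picture (420x560x3 uint8, red, green, blue); there is no depth.
- robot.camera_model(name): a dict with "fov_y" (degrees; the focal length in pixels is half the picture's height over the tangent of half this angle, whatever the lens; pixels are square), "cx", "cy" (the principal point, pixels), "origin" and "rotation" of the camera in the world. Camera axes: x right, y up, looking along -z (the intrinsics and any distortion apply to the point x, -y, -z); pixel columns grow to the right and rows downward; lengths in mm; the calibration is good to about 2 mm. A picture is of the moment at which its call begins. camera_model takes no time and is no camera call.
- robot.sign_off(): hands the job in, once; it reports no verdict.
The state is a dict: "time_s": time; "qpos": joint angles; "dq": joint speeds; "joint_efforts": joint torques, N m; "ee_pos": TCP position; "eef_rot": TCP orientation; "contact_force": force on the tool from outside, world axes, zero at the start; "torque": the same for the moment, N m; "finger_gap": opening from 0.0 (shut) to 1.0 (fully open).
Only numpy, scipy, OpenCV 4.12 (cv2) and the standard library are available. Lean on these libraries where they do the work, as an engineer would, in place of code of your own. Each camera call takes 0.05 s, during which the arm holds its last target.

## Working session

There is one attempt and no reset: what is moved stays moved. The work goes in short steps, Python scripts to look and compute and a tool call to move; the robot and the scene stay as the last step left them, time stands still between calls to the robot, and variables do not carry over. Pictures are saved under pics/ and viewed, and the job is handed in when it is done.

Besides the shell and the picture viewer there is one more tool, called after "Call:" as a command line: name --argument value ..., lists and objects as JSON in quotes. carry_out: Moves the arm, as the interface text tells. Its arguments: {"type":"object","properties":{"steps":{"type":"array","items":{"type":"object","properties":{"dx":{"type":"number"},"dy":{"type":"number"},"dz":{"type":"number"},"spin":{"type":"number"},"claw":{"type":"number"}}}},"newtons":{"type":"number"}},"required":["steps"]}

```bash
mkdir -p pics; python3 - <<'E'
from rig import robot
import cv2
for n in("scene","top"):
    im=robot.read_camera(n); cv2.imwrite(f"pics/{n}0.png",im[:,:,::-1])
    print(robot.camera_model(n))
print(robot.get_state(), robot.hold_point_z)
E
ls
```

```text
{'fov_y': 51.07096343884734, 'cx': 284.37173913312444, 'cy': 203.9444156644707, 'origin': array([ 974.09822158, -408.47872692,  554.62260513]), 'rotation': array([0.83865132, 0.38416631, 0.16089338, 0.35098937])}
{'fov_y': 50.60503114746972, 'cx': 283.1456865828258, 'cy': 213.53198553883342, 'origin': array([479.84924783, -18.97200989, 989.14824626]), 'rotation': array([-0.70545683, -0.02548757,  0.02453654,  0.70786934])}
{'time_s': 0.1, 'qpos': array([-1.54240046e+00,  3.13404853e-01,  1.49829791e+00, -1.40864309e-05,
        1.33097949e+00, -2.23397619e-01]), 'dq': array([ 0.00131271, -0.00043741, -0.00176345,  0.00039683,  0.00142915,
        0.00109154]), 'joint_efforts': array([ 1.65331392e-03, -4.12904227e+01, -2.60144126e+01, -2.86644554e-04,
        3.05791255e-03,  8.96822286e-06]), 'ee_pos': array([ 130.78701024, -508.43133602,  404.21045522]), 'eef_rot': array([-4.16558920e-04,  7.90298729e-01, -6.12721488e-01, -3.51185486e-04]), 'contact_force': array([ 0.10268523, -0.64437336,  0.36058357]), 'torque': array([-0.00426558,  0.00421838,  0.02548847]), 'finger_gap': 1.003573941424512} 154.70000000000002
pics
```

View pics/scene0.png

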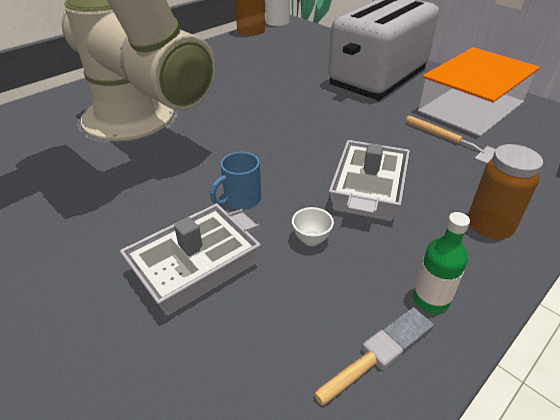

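View pics/top0.png

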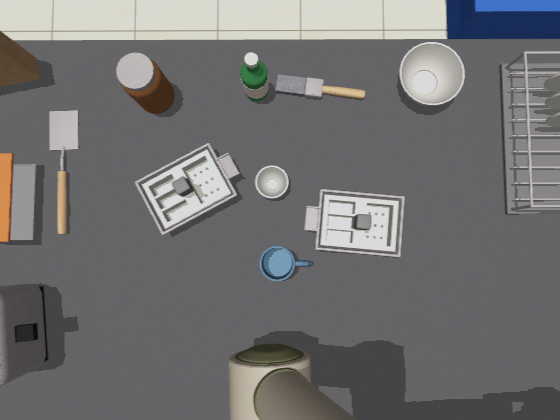

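The top view shows the faulty caddy at about (362,223): its three slots are on the left, at its lip (312,219). The other caddy, at (187,188), has its sponge bay at the lip. The mug at (278,263) and the bowl at (272,182) are close by.

```bash
cat > h.py <<'E'
import numpy as np, cv2
from scipy.spatial.transform import Rotation as R
from rig import robot
def cam(n):
    m=robot.camera_model(n); f=210/np.tan(np.radians(m['fov_y']/2)); w,x,y,z=m['rotation']
    return f,m['cx'],m['cy'],np.array(m['origin']),R.from_quat([x,y,z,w]).as_matrix()
def ray(n,uv):
    f,cx,cy,o,Rm=cam(n); uv=np.atleast_2d(uv).astype(float)
    d=np.c_[(uv[:,0]-cx)/f,-(uv[:,1]-cy)/f,-np.ones(len(uv))]@Rm.T
    return o,d
def onz(n,uv,z):
    o,d=ray(n,uv); return o+d*((z-o[2])/d[:,2])[:,None]
def proj(n,P):
    f,cx,cy,o,Rm=cam(n); c=(np.atleast_2d(P)-o)@Rm; return np.c_[cx+f*c[:,0]/-c[:,2],cy-f*c[:,1]/-c[:,2]]
E
python3 - <<'E'
from h import *
im=cv2.imread('pics/top0.png')
c=im[175:270,295:415]; cv2.imwrite('pics/crop_top.png',cv2.resize(c,None,fx=6,fy=6,interpolation=cv2.INTER_CUBIC))
im2=cv2.imread('pics/scene0.png')
c=im2[195:315,110:270]; cv2.imwrite('pics/crop_sc.png',cv2.resize(c,None,fx=5,fy=5,interpolation=cv2.INTER_CUBIC)[:600])
E
```

```text
(no output)
```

View pics/crop_top.png

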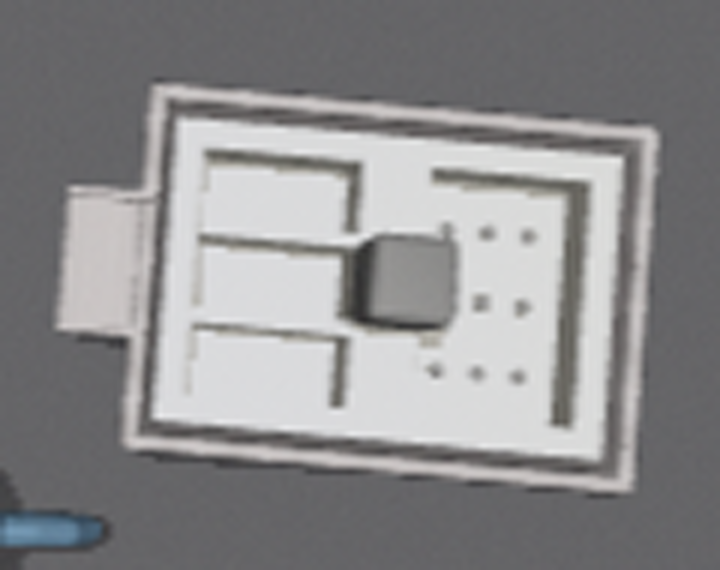

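View pics/crop_sc.png

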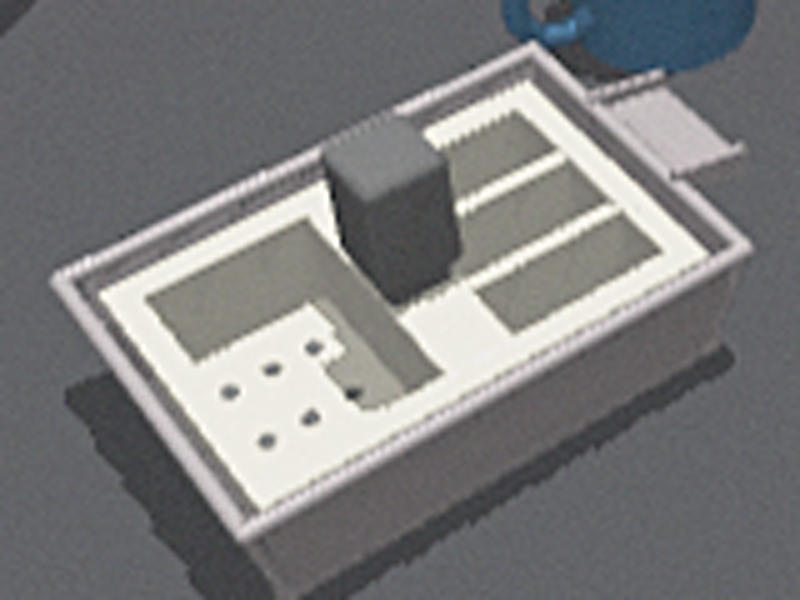

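The crops confirm the slots are at the lip. Rim corners in the top crop are about (152,85), (658,130), (633,492) and (124,447); the knob top is about (370–455, 237–325).

```bash
python3 - <<'E'
from h import *
def quad(n,crop,s,off,z):
    uv=(np.array(crop,float)+.5)/s-.5+off; P=onz(n,uv,z)[:,:2]
    e=np.roll(P,-1,0)-P
    print(n,z,'centre',P.mean(0).round(1),'sides',np.linalg.norm(e,axis=1).round(1),'ang',np.degrees(np.arctan2(e[:,1],e[:,0])).round(1))
quad('top',[(152,85),(658,130),(633,492),(124,447)],6,[295,175],53)
quad('top',[(174,115),(626,154),(603,462),(150,424)],6,[295,175],46)
quad('top',[(375,236),(457,240),(452,326),(368,322)],6,[295,175],100)
quad('scene',[(55,280),(535,45),(750,245),(240,535)],5,[110,195],53)
quad('scene',[(98,293),(530,82),(708,262),(260,510)],5,[110,195],46)
quad('scene',[(325,152),(395,113),(446,146),(342,180)],5,[110,195],100)
im=cv2.imread('pics/top0.png').astype(int)
m=(im.min(2)>185).astype(np.uint8); m[:, :320]=m[:, :320]
r=m.copy(); r[:175]=0;r[270:]=0;r[:,:316]=0;r[:,415:]=0
n,l,st,_=cv2.connectedComponentsWithStats(m[175:270,295:415]); k=1+st[1:,4].argmax(); print(st[k])
ys,xs=np.where(l==k); P=onz('top',np.c_[xs+295,ys+175],46)[:,:2]
print(cv2.minAreaRect(P.astype(np.float32)))
# known tool pose check
p=robot.get_state()
print(p['ee_pos'],R.from_quat(np.roll(p['eef_rot'],-1)).as_matrix().round(3))
E
```

```text
top 53 centre [ 526.6 -179.6] sides [179.2 127.7 178.5 128. ] ang [-95.3 174.8  84.8  -4.9]
top 46 centre [ 526.8 -179.5] sides [161.1 109.5 160.1 110.1] ang [-95.2 174.5  85.   -5. ]
top 100 centre [ 526.5 -178.7] sides [27.4 28.8 28.  28.9] ang [-93.  175.7  87.1  -5.5]
scene 53 centre [ 530.1 -177.8] sides [176.5 125.3 176.7 124.6] ang [ 84.9  -5.3 -95.4 174.6]
scene 46 centre [ 529.3 -177.6] sides [158.7 109.  155.9 108.2] ang [ 84.2  -6.8 -96.1 174.7]
scene 100 centre [ 526.7 -177.5] sides [25.1 23.1 32.1 14.1] ang [  89.1    5.8 -107.5  166.7]
[  26   20   78   56 2869]
((527.12890625, -179.72962951660156), (157.2804718017578, 107.6303482055664), 84.69586181640625)
[ 130.78701024 -508.43133602  404.21045522] [[ 0.249 -0.968 -0.   ]
 [-0.968 -0.249  0.001]
 [-0.001 -0.    -1.   ]]
```

Caddy centre is about (527.5, -179), with its x axis at about 84.9° (both views agree within 3 mm). The tool's x axis is at -75.6°, so I'll spin -19.5° to grip at -95.1°. A +180° spin from there stays within joint 6's range.

Call:
carry_out --steps '[{"dx": 15,"dy": 12,"spin": -2,"claw": -1},{"dx": 45,"dy": 37,"spin": -5,"claw": -1},{"dx": 75,"dy": 62,"spin": -8,"claw": -1},{"dx": 105,"dy": 87,"dz": -5,"spin": -11,"claw": -1},{"dx": 135,"dy": 112,"dz": -10,"spin": -14,"claw": -1},{"dx": 165,"dy": 137,"dz": -20,"spin": -17,"claw": -1},{"dx": 195,"dy": 162,"dz": -30,"spin": -19.5,"claw": -1},{"dx": 225,"dy": 187,"dz": -40,"spin": -19.5,"claw": -1},{"dx": 255,"dy": 212,"dz": -50,"spin": -19.5,"claw": -1},{"dx": 285,"dy": 237,"dz": -60,"spin": -19.5,"claw": -1},{"dx": 315,"dy": 262,"dz": -70,"spin": -19.5,"claw": -1},{"dx": 340,"dy": 282,"dz": -80,"spin": -19.5,"claw": -1}]' --newtons 50

```text
schema error: expected keys dx, dy, dz, spin, claw
```

Call:
carry_out --steps '[{"dx": 15,"dy": 12,"dz": 0,"spin": -2,"claw": -1},{"dx": 45,"dy": 37,"dz": 0,"spin": -5,"claw": -1},{"dx": 75,"dy": 62,"dz": 0,"spin": -8,"claw": -1},{"dx": 105,"dy": 87,"dz": -5,"spin": -11,"claw": -1},{"dx": 135,"dy": 112,"dz": -10,"spin": -14,"claw": -1},{"dx": 165,"dy": 137,"dz": -20,"spin": -17,"claw": -1},{"dx": 195,"dy": 162,"dz": -30,"spin": -19.5,"claw": -1},{"dx": 225,"dy": 187,"dz": -40,"spin": -19.5,"claw": -1},{"dx": 255,"dy": 212,"dz": -50,"spin": -19.5,"claw": -1},{"dx": 285,"dy": 237,"dz": -60,"spin": -19.5,"claw": -1},{"dx": 315,"dy": 262,"dz": -70,"spin": -19.5,"claw": -1},{"dx": 340,"dy": 282,"dz": -80,"spin": -19.5,"claw": -1}]' --newtons 50

```text
time_s: 1.1
ee_pos: [472.3, -224.3, 324.0]
eef_rot: [0.0, -0.675, 0.737, 0.0]
contact_force: [0.6, -0.5, 0.8]
finger_gap: 0.997
```

Call:
carry_out --steps '[{"dx": 20,"dy": 17,"dz": -8,"spin": 0,"claw": -1},{"dx": 40,"dy": 34,"dz": -16,"spin": 0,"claw": -1},{"dx": 52,"dy": 44,"dz": -20,"spin": 0,"claw": -1},{"dx": 56.5,"dy": 47.5,"dz": -22,"spin": 0,"claw": -1},{"dx": 56.5,"dy": 47.5,"dz": -22,"spin": 0,"claw": -1},{"dx": 56.5,"dy": 47.5,"dz": -22,"spin": 0,"claw": -1}]'

```text
time_s: 1.6
ee_pos: [526.9, -179.4, 302.7]
eef_rot: [-0.0, -0.675, 0.738, 0.0]
contact_force: [0.3, 0.2, 0.6]
finger_gap: 0.997
```

```bash
python3 - <<'E'
from h import *
s=robot.get_state(); print(s['ee_pos'],R.from_quat(np.roll(s['eef_rot'],-1)).as_matrix().round(3),s['qpos'])
im=robot.read_camera('scene')[:,:,::-1]
c=im[130:315,60:310]; cv2.imwrite('pics/sc1.png',cv2.resize(c,None,fx=3,fy=3,interpolation=cv2.INTER_CUBIC))
im=robot.read_camera('top')[:,:,::-1];cv2.imwrite('pics/top1.png',im)
E
```

```text
[ 526.92700863 -179.36540909  302.70002159] [[-0.088 -0.996 -0.   ]
 [-0.996  0.088 -0.   ]
 [ 0.     0.    -1.   ]] [-5.38547881e-01  4.79032077e-01  1.53644038e+00 -2.90054080e-04
  1.12645167e+00  1.12092862e+00]
```

View pics/sc1.png

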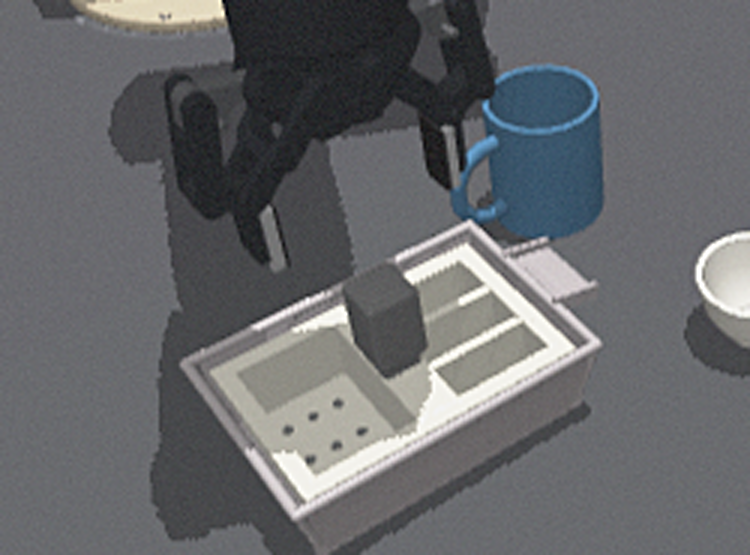

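The scene view shows the fingers above and behind the knob: tips at crop (275,270) and (445,185), knob top at (385,285). A quick projection check comes before lowering.

```bash
python3 - <<'E'
from h import *
print(proj('scene',[[526.9,-179.4,302.7-155],[526.9,-179.4,302.7-160],[527,-179,100]]))
E
```

```text
[[179.08404222 200.55738369]
 [179.62865873 203.20839798]
 [184.3207286  224.68321406]]
```

Call:
carry_out --steps '[{"dx": 0,"dy": 0,"dz": -15,"spin": 0,"claw": -1},{"dx": 0,"dy": 0,"dz": -30,"spin": 0,"claw": -1},{"dx": 0,"dy": 0,"dz": -45,"spin": 0,"claw": -1},{"dx": 0,"dy": 0,"dz": -57,"spin": 0,"claw": -1},{"dx": 0,"dy": 0,"dz": -65,"spin": 0,"claw": -1},{"dx": 0,"dy": 0,"dz": -68,"spin": 0,"claw": -1},{"dx": 0,"dy": 0,"dz": -68,"spin": 0,"claw": -1},{"dx": 0,"dy": 0,"dz": -68,"spin": 0,"claw": -1}]'

```text
time_s: 2.37
ee_pos: [527.3, -179.3, 235.4]
eef_rot: [0.0, -0.675, 0.738, -0.0]
contact_force: [0.9, -0.2, 1.0]
finger_gap: 0.999
```

Call:
carry_out --steps '[{"dx": 0,"dy": 0,"dz": 0,"spin": 0,"claw": 0},{"dx": 0,"dy": 0,"dz": 0,"spin": 0,"claw": 0.15},{"dx": 0,"dy": 0,"dz": 0,"spin": 0,"claw": 0.3},{"dx": 0,"dy": 0,"dz": 0,"spin": 0,"claw": 0.5},{"dx": 0,"dy": 0,"dz": 0,"spin": 0,"claw": 1},{"dx": 0,"dy": 0,"dz": 0,"spin": 0,"claw": 1},{"dx": 0,"dy": 0,"dz": 0,"spin": 0,"claw": 1},{"dx": 0,"dy": 0,"dz": 0,"spin": 0,"claw": 1},{"dx": 0,"dy": 0,"dz": 0,"spin": 0,"claw": 1}]' --newtons 50

```text
time_s: 3.12
ee_pos: [527.4, -179.0, 235.0]
eef_rot: [0.0, -0.675, 0.738, -0.0]
contact_force: [-0.3, -0.8, 5.7]
finger_gap: 0.342
```

The opening is about 29 mm, so the knob is held. Now lifting.

Call:
carry_out --steps '[{"dx": 0,"dy": 0,"dz": 4,"spin": 0,"claw": 1},{"dx": 0,"dy": 0,"dz": 10,"spin": 0,"claw": 1},{"dx": 0,"dy": 0,"dz": 18,"spin": 0,"claw": 1},{"dx": 0,"dy": 0,"dz": 28,"spin": 0,"claw": 1},{"dx": 0,"dy": 0,"dz": 40,"spin": 0,"claw": 1},{"dx": 0,"dy": 0,"dz": 52,"spin": 0,"claw": 1},{"dx": 0,"dy": 0,"dz": 64,"spin": 0,"claw": 1},{"dx": 0,"dy": 0,"dz": 76,"spin": 0,"claw": 1},{"dx": 0,"dy": 0,"dz": 85,"spin": 0,"claw": 1},{"dx": 0,"dy": 0,"dz": 90,"spin": 0,"claw": 1},{"dx": 0,"dy": 0,"dz": 90,"spin": 0,"claw": 1},{"dx": 0,"dy": 0,"dz": 90,"spin": 0,"claw": 1}]'

```text
time_s: 4.12
ee_pos: [527.2, -178.9, 324.6]
eef_rot: [-0.0, -0.675, 0.738, 0.0]
contact_force: [-0.1, -0.2, -2.1]
finger_gap: 0.349
```

```bash
python3 - <<'E'
from h import *
im=robot.read_camera('scene')[:,:,::-1]
c=im[130:315,60:310]; cv2.imwrite('pics/sc2.png',cv2.resize(c,None,fx=3,fy=3,interpolation=cv2.INTER_CUBIC))
E
```

```text
(no output)
```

View pics/sc2.png

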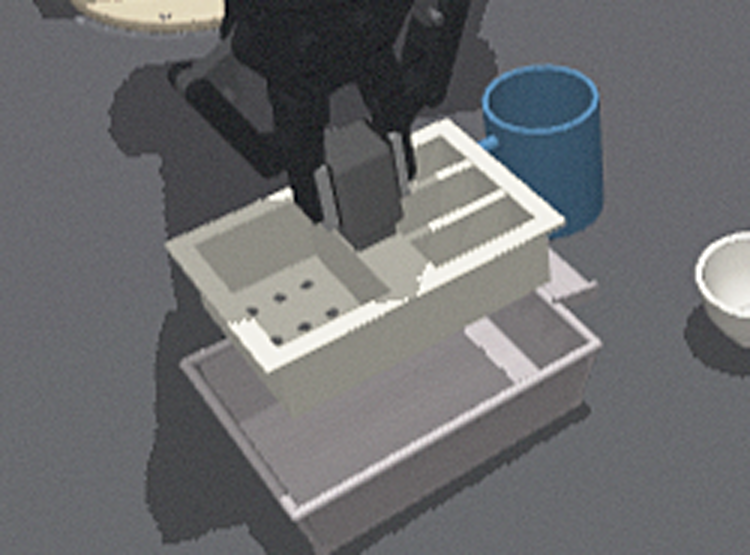

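The insert is lifted clear and hangs level. I'll raise it 30 mm more for clearance over the mug handle while turning.

Call:
carry_out --steps '[{"dx": 0,"dy": 0,"dz": 12,"spin": 2,"claw": 1},{"dx": 0,"dy": 0,"dz": 24,"spin": 6,"claw": 1},{"dx": 0,"dy": 0,"dz": 30,"spin": 12,"claw": 1},{"dx": 0,"dy": 0,"dz": 30,"spin": 18,"claw": 1},{"dx": 0,"dy": 0,"dz": 30,"spin": 24,"claw": 1},{"dx": 0,"dy": 0,"dz": 30,"spin": 30,"claw": 1},{"dx": 0,"dy": 0,"dz": 30,"spin": 36,"claw": 1},{"dx": 0,"dy": 0,"dz": 30,"spin": 42,"claw": 1},{"dx": 0,"dy": 0,"dz": 30,"spin": 48,"claw": 1},{"dx": 0,"dy": 0,"dz": 30,"spin": 54,"claw": 1},{"dx": 0,"dy": 0,"dz": 30,"spin": 60,"claw": 1},{"dx": 0,"dy": 0,"dz": 30,"spin": 66,"claw": 1}]'

```text
time_s: 5.17
ee_pos: [527.2, -178.9, 353.8]
eef_rot: [-0.0, 0.969, -0.249, -0.001]
contact_force: [-0.0, -0.5, -2.2]
finger_gap: 0.345
```

Call:
carry_out --steps '[{"dx": 0,"dy": 0,"dz": 0,"spin": 6,"claw": 1},{"dx": 0,"dy": 0,"dz": 0,"spin": 12,"claw": 1},{"dx": 0,"dy": 0,"dz": 0,"spin": 18,"claw": 1},{"dx": 0,"dy": 0,"dz": 0,"spin": 24,"claw": 1},{"dx": 0,"dy": 0,"dz": 0,"spin": 30,"claw": 1},{"dx": 0,"dy": 0,"dz": 0,"spin": 36,"claw": 1},{"dx": 0,"dy": 0,"dz": 0,"spin": 42,"claw": 1},{"dx": 0,"dy": 0,"dz": 0,"spin": 48,"claw": 1},{"dx": 0,"dy": 0,"dz": 0,"spin": 54,"claw": 1},{"dx": 0,"dy": 0,"dz": 0,"spin": 60,"claw": 1},{"dx": 0,"dy": 0,"dz": 0,"spin": 66,"claw": 1},{"dx": 0,"dy": 0,"dz": 0,"spin": 72,"claw": 1}]'

```text
time_s: 6.17
ee_pos: [527.2, -179.0, 353.8]
eef_rot: [-0.001, 0.93, 0.368, -0.0]
contact_force: [-0.0, 0.1, -2.7]
finger_gap: 0.342
```

Call:
carry_out --steps '[{"dx": 0,"dy": 0,"dz": 0,"spin": 6,"claw": 1},{"dx": 0,"dy": 0,"dz": 0,"spin": 12,"claw": 1},{"dx": 0,"dy": 0,"dz": 0,"spin": 18,"claw": 1},{"dx": 0,"dy": 0,"dz": 0,"spin": 24,"claw": 1},{"dx": 0,"dy": 0,"dz": 0,"spin": 30,"claw": 1},{"dx": 0,"dy": 0,"dz": 0,"spin": 35,"claw": 1},{"dx": 0,"dy": 0,"dz": 0,"spin": 39,"claw": 1},{"dx": 0,"dy": 0,"dz": 0,"spin": 42,"claw": 1},{"dx": 0,"dy": 0,"dz": 0,"spin": 42,"claw": 1},{"dx": 0,"dy": 0,"dz": 0,"spin": 42,"claw": 1},{"dx": 0,"dy": 0,"dz": 0,"spin": 42,"claw": 1}]'

```text
time_s: 7.08
ee_pos: [527.3, -179.0, 354.3]
eef_rot: [-0.0, 0.738, 0.675, -0.0]
contact_force: [0.7, 0.5, -2.6]
finger_gap: 0.347
```

```bash
python3 - <<'E'
from h import *
s=robot.get_state(); print(s['ee_pos'],R.from_quat(np.roll(s['eef_rot'],-1)).as_matrix().round(3),s['qpos'],s['time_s'])
im=robot.read_camera('scene')[:,:,::-1]; cv2.imwrite('pics/sc3full.png',im)
c=im[100:315,60:310]; cv2.imwrite('pics/sc3.png',cv2.resize(c,None,fx=2.7,fy=2.7,interpolation=cv2.INTER_CUBIC))
im=robot.read_camera('top')[:,:,::-1];cv2.imwrite('pics/top3.png',im)
E
```

```text
[ 527.27870877 -178.95709988  354.3002663 ] [[ 0.09   0.996 -0.001]
 [ 0.996 -0.09   0.   ]
 [ 0.    -0.001 -1.   ]] [-5.37608029e-01  4.24746802e-01  1.47411789e+00 -2.94696852e-05
  1.24346477e+00 -2.01827109e+00] 7.0833
```

View pics/sc3.png

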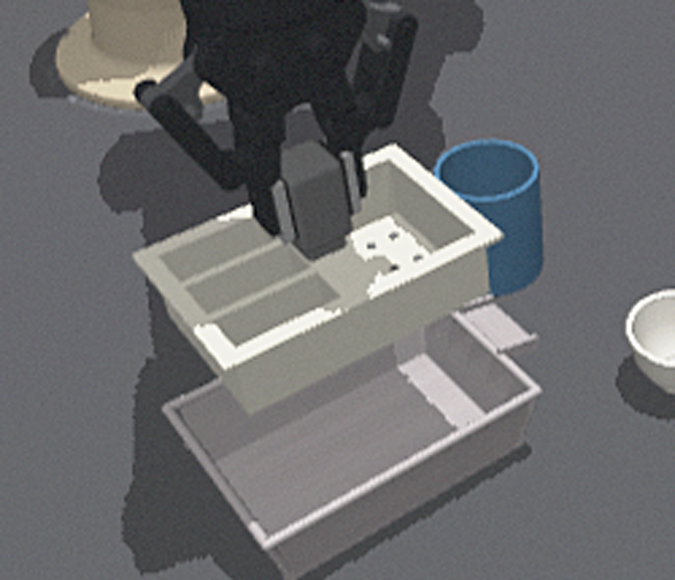

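View pics/top3.png

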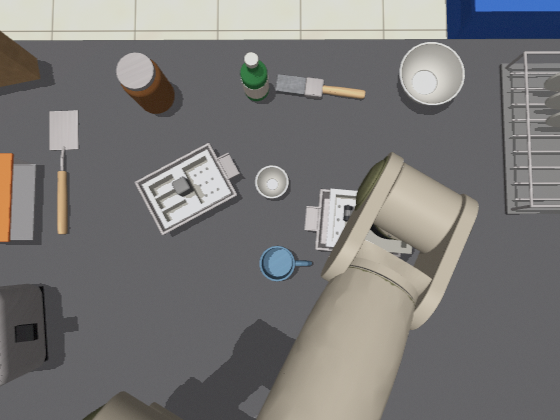

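After the turn the sponge bay is on the lip side and the insert is level above the caddy. Lowering in stages with force checks.

Call:
carry_out --steps '[{"dx": 0,"dy": 0,"dz": -6,"spin": 0,"claw": 1},{"dx": 0,"dy": 0,"dz": -16,"spin": 0,"claw": 1},{"dx": 0,"dy": 0,"dz": -26,"spin": 0,"claw": 1},{"dx": 0,"dy": 0,"dz": -36,"spin": 0,"claw": 1},{"dx": 0,"dy": 0,"dz": -46,"spin": 0,"claw": 1},{"dx": 0,"dy": 0,"dz": -56,"spin": 0,"claw": 1},{"dx": 0,"dy": 0,"dz": -64,"spin": 0,"claw": 1},{"dx": 0,"dy": 0,"dz": -71,"spin": 0,"claw": 1},{"dx": 0,"dy": 0,"dz": -78,"spin": 0,"claw": 1},{"dx": 0,"dy": 0,"dz": -84,"spin": 0,"claw": 1},{"dx": 0,"dy": 0,"dz": -90,"spin": 0,"claw": 1},{"dx": 0,"dy": 0,"dz": -90,"spin": 0,"claw": 1}]'

```text
time_s: 8.18
ee_pos: [527.1, -178.9, 263.5]
eef_rot: [-0.001, 0.738, 0.675, -0.0]
contact_force: [0.4, -0.2, -3.0]
finger_gap: 0.346
```

Call:
carry_out --steps '[{"dx": 0,"dy": 0,"dz": -4,"spin": 0,"claw": 1},{"dx": 0,"dy": 0,"dz": -8,"spin": 0,"claw": 1},{"dx": 0,"dy": 0,"dz": -12,"spin": 0,"claw": 1},{"dx": 0,"dy": 0,"dz": -16,"spin": 0,"claw": 1},{"dx": 0,"dy": 0,"dz": -19,"spin": 0,"claw": 1},{"dx": 0,"dy": 0,"dz": -22,"spin": 0,"claw": 1},{"dx": 0,"dy": 0,"dz": -22,"spin": 0,"claw": 1}]'

```text
time_s: 8.77
ee_pos: [527.2, -178.9, 242.0]
eef_rot: [-0.0, 0.738, 0.675, -0.0]
contact_force: [-0.0, 0.1, -2.5]
finger_gap: 0.346
```

No contact so far. Lowering the last 8 mm.

Call:
carry_out --steps '[{"dx": 0,"dy": 0,"dz": -2,"spin": 0,"claw": 1},{"dx": 0,"dy": 0,"dz": -4,"spin": 0,"claw": 1},{"dx": 0,"dy": 0,"dz": -6,"spin": 0,"claw": 1},{"dx": 0,"dy": 0,"dz": -7,"spin": 0,"claw": 1},{"dx": 0,"dy": 0,"dz": -8,"spin": 0,"claw": 1},{"dx": 0,"dy": 0,"dz": -8,"spin": 0,"claw": 1}]'

```text
time_s: 9.27
ee_pos: [527.3, -178.9, 235.0]
eef_rot: [0.0, 0.738, 0.675, -0.0]
contact_force: [-1.7, 1.2, 0.8]
finger_gap: 0.343
```

The insert is at its original seated height and the load has gone off the wrist. Opening slowly, then retreating.

Call:
carry_out --steps '[{"dx": 0,"dy": 0,"dz": -0.5,"spin": 0,"claw": 0.3},{"dx": 0,"dy": 0,"dz": -0.5,"spin": 0,"claw": 0.2},{"dx": 0,"dy": 0,"dz": -0.5,"spin": 0,"claw": 0},{"dx": 0,"dy": 0,"dz": -0.5,"spin": 0,"claw": -0.4},{"dx": 0,"dy": 0,"dz": -0.5,"spin": 0,"claw": -1},{"dx": 0,"dy": 0,"dz": -0.5,"spin": 0,"claw": -1},{"dx": 0,"dy": 0,"dz": -0.5,"spin": 0,"claw": -1},{"dx": 0,"dy": 0,"dz": -0.5,"spin": 0,"claw": -1}]'

```text
time_s: 9.93
ee_pos: [527.3, -179.0, 234.2]
eef_rot: [-0.0, 0.738, 0.675, -0.0]
contact_force: [-0.6, -0.8, -0.4]
finger_gap: 1.002
```

Call:
carry_out --steps '[{"dx": 0,"dy": 0,"dz": 5,"spin": 0,"claw": -1},{"dx": 0,"dy": 0,"dz": 15,"spin": 0,"claw": -1},{"dx": 0,"dy": 0,"dz": 30,"spin": 0,"claw": -1},{"dx": 0,"dy": 0,"dz": 50,"spin": 0,"claw": -1},{"dx": 0,"dy": 0,"dz": 75,"spin": 0,"claw": -1},{"dx": 0,"dy": 0,"dz": 100,"spin": 0,"claw": -1},{"dx": -20,"dy": -20,"dz": 115,"spin": 0,"claw": -1},{"dx": -45,"dy": -45,"dz": 120,"spin": 0,"claw": -1},{"dx": -70,"dy": -70,"dz": 120,"spin": 0,"claw": -1},{"dx": -95,"dy": -95,"dz": 120,"spin": 0,"claw": -1},{"dx": -120,"dy": -120,"dz": 120,"spin": 0,"claw": -1},{"dx": -145,"dy": -145,"dz": 120,"spin": 0,"claw": -1}]'

```text
time_s: 10.93
ee_pos: [380.9, -324.7, 355.4]
eef_rot: [0.001, 0.738, 0.675, -0.0]
contact_force: [-0.2, -1.2, -0.5]
finger_gap: 0.999
```

Call:
carry_out --steps '[{"dx": -25,"dy": -25,"dz": 0,"spin": 0,"claw": -1},{"dx": -50,"dy": -50,"dz": 0,"spin": 0,"claw": -1},{"dx": -70,"dy": -70,"dz": 0,"spin": 0,"claw": -1},{"dx": -80,"dy": -80,"dz": 0,"spin": 0,"claw": -1},{"dx": -80,"dy": -80,"dz": 0,"spin": 0,"claw": -1},{"dx": -80,"dy": -80,"dz": 0,"spin": 0,"claw": -1}]'

```text
time_s: 11.43
ee_pos: [302.0, -404.1, 354.9]
eef_rot: [0.0, 0.738, 0.675, -0.0]
contact_force: [0.1, 0.3, -0.0]
finger_gap: 0.999
```

```bash
python3 - <<'E'
from h import *
im=robot.read_camera('scene')[:,:,::-1]
c=im[195:315,110:270]; cv2.imwrite('pics/sc4.png',cv2.resize(c,None,fx=5,fy=5,interpolation=cv2.INTER_CUBIC))
im=robot.read_camera('top')[:,:,::-1];cv2.imwrite('pics/top4.png',im)
c=im[135:270,120:415]; cv2.imwrite('pics/top4c.png',cv2.resize(c,None,fx=2.7,fy=2.7,interpolation=cv2.INTER_CUBIC))
for a,b,c_,d in((175,270,295,415),(135,240,130,250)):
  for g in (cv2.imread('pics/top0.png'),im):
    m=(g[a:b,c_:d].astype(int).min(2)>185).astype(np.uint8)
    n,l,st,_=cv2.connectedComponentsWithStats(m);k=1+st[1:,4].argmax()
    ys,xs=np.where(l==k);P=onz('top',np.c_[xs+c_,ys+a],46)[:,:2];print(cv2.minAreaRect(P.astype(np.float32)))
E
```

```text
((527.12890625, -179.72962951660156), (157.2804718017578, 107.6303482055664), 84.69586181640625)
((524.7123413085938, -180.22860717773438), (157.40916442871094, 107.56941986083984), 84.84746551513672)
((601.6028442382812, 190.03616333007812), (107.7812271118164, 157.9248809814453), 28.756553649902344)
((601.6028442382812, 190.03616333007812), (107.7812271118164, 157.9248809814453), 28.756553649902344)
```

View pics/sc4.png

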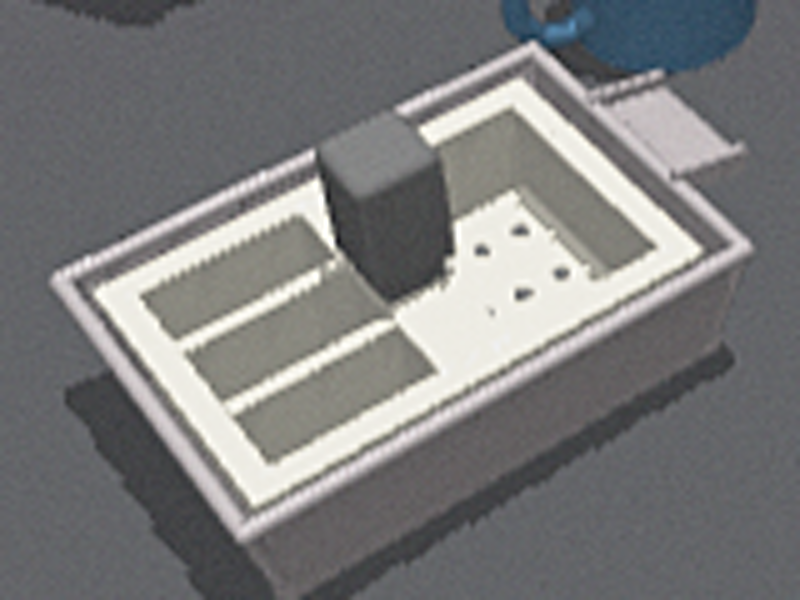

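View pics/top4c.png

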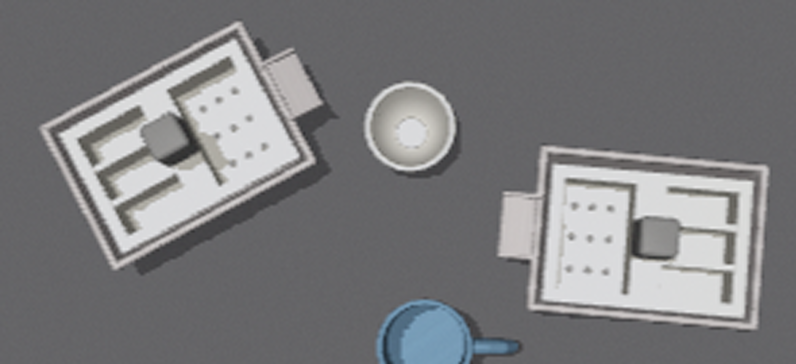

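```bash
python3 - <<'E'
from h import *
a=np.array([527.1,-179.7,46])
print((proj('scene',a+[-2.4,-.5,0])-proj('scene',a))*5,(proj('scene',a+[-2.4,-.5,3])-proj('scene',a))*5)
robot.sign_off()
E
```

```text
[[-5.73972922 -3.13992667]] [[-7.10293706 -9.69755385]]
the job is handed in; nothing more can be done
```

I turned the back-to-front insert around and seated it in its caddy. I gripped it by the knob, lifted it about 120 mm in all, spun it +180° and lowered it to the height it was gripped at. Then I released it, backed the arm off, and handed in after about 11.5 s of the allowed 45 s. No verdict is reported, so these are my own checks.

- **Orientation:** both camera views show the sponge bay at the pouring lip and the three slots at the far end.
- **Position:** the flange centre is about 2.5 mm from where it started and within 0.2° of its starting direction. It is not perfectly centred, but that is within the roughly 3 mm play of the insert's foot in the caddy.
- **Height:** the flange corners moved in the scene picture by about what that sideways shift predicts at the same height. A 3 mm rise would have moved them clearly more. At release the load had come off the wrist, at the original seated height.
- **Other insert:** its measured position is identical before and after.
- **Robot:** the gripper is open, well clear of everything and reading about zero force.

The two cameras disagreed by up to about 3 mm on the caddy's centre. No check failed.

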